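Turn the recipe screen over in its yoke stand and lock it

ROBOT

A 7-joint arm with a two-finger parallel gripper is mounted at the origin on the work surface. World frame = base frame: x ahead of the robot, y to its left, z up, the work surface at z = 0. Lengths are in m, angles in rad, forces in N, time in s.
With the tool pointing down it reaches from about 0.4 to 0.85 m from the base axis. Payload 10.4 kg.
Tool frame: the origin (TCP) lies at the very end of the fingers, on their centre line; the grasp point (between the pads) lies 19 mm behind it; z points along the fingers, y is the line along which they close (so a half turn about z gives the same grasp; the last joint's range is limited). The gripper opens to 87 mm and grips with 3 to 60 N. Pads are 19 mm wide; open, the fingers measure 117 mm over their backs; the gripper's body (75 mm by 190 mm) begins 51 mm behind the grasp point.
Start: joints at [1.245, 0.332, -0.065, 1.46, 0.022, 1.35, -0.088], TCP at [0.186, -0.597, 0.223] pointing down, gripper open.
Joint ranges: [-2.6, 2.6], [-0.5, 2.12], [-1.47, 1.34], [0.16, 2.42], [-1.27, 4.41], [0.06, 2.06], [-2.6, 2.6]. Speed limits (rad/s): [2.22, 2.22, 2.79, 2.79, 3.14, 3.14, 3.14].

INTERFACE

Orientations are given as a unit quaternion [x, y, z, w].
In Python, from bench import * gives the robot as it stands.
- The arm moves only by the tool step_arm, never from a script. Its arguments are lists of equal length, an entry for each row: "delta_pos": the shift along the world's x, y, z in units of 25 mm (1.0 is 25 mm), a list of three; "turn": the turn about the world's z in units of 0.12 rad (1.0 is 0.12 rad). In form: {"delta_pos": [[tx, ty, tz], ...], "turn": [turn, ...]}. A call has 1 to 12 rows; each row shifts and turns the commanded pose from where the row before left it; what a row does not reach is not made up. A row lasts 1/10 s, in which the tool goes at most 50 mm and 8.59 degrees, less where a joint would pass 70% of its speed; a pose out of reach is approached as far as the arm can. A call with a number of a shift or a turn outside -1 to 1 is refused whole. A call with a gripper value outside its range is refused whole. "grip" is the closure, from 0 (fully open) to 1 (shut), set as the call begins (left out, the last holds). The fingers move at their own pace and stop on an object; "newtons" is the grip in N (left out, the last holds). Time passes only in rows, so rows that do not move let the fingers close. It gives the time, the measured TCP pose, the force, the opening and the grip force at its end, in the units of the state.
- read_state(): the state, without advancing time (a new reading comes with each control period).
- camera(name): name is "side" or "top" or "wrist"; returns a dict with "image" (420x560x3 uint8, red, green, blue), "z_map" (420x560 float32, m along the optical axis (not along the pixel's ray), 0 where there is no reading), "mtx" (3x3 intrinsics, pixels), "view" (4x4, takes a point from world to camera coordinates). Camera axes: x right, y up, looking along -z (the intrinsics and any distortion apply to the point x, -y, -z); pixel columns grow to the right and rows downward; lengths in m; the calibration is good to about 2 mm. A picture is of the moment at which its call begins.
- close_job(): hands the job in; it is judged then, once.
The state is a dict: "time": time; "joint_positions": joint angles; "joint_vel": joint speeds; "joint_torque": joint torques, N m; "ee_pos": TCP position; "eef_rot": TCP orientation; "ft_force": force on the tool from outside, world axes, zero at the start; "torque": the same for the moment, N m; "width": finger opening in m; "grip_force": force on a finger pad.
Only numpy, scipy, OpenCV 4.12 (cv2) and the standard library are available. Lean on these libraries where they do the work, as an engineer would, in place of code of your own. Each camera call takes 0.05 s, during which the arm holds its last target. There are 200 camera calls.

TASK

The recipe screen in the yoke stand has its glass turned to the back: lift or slide the steel tea tin that stands in its way off its coaster and leave it standing on the counter clear of the screen's swing, then turn the screen half a turn about its long axis so that it stands upright with the glass facing the robot, and lock it there by turning the wing knob clockwise until it is tight. After that put the tea tin back upright on the middle of its cork coaster and let go. Keep the tin from falling over, and leave the other things on the counter where they are.

Things in the scene. Friction and masses are not known exactly. Their poses are not given: they have to be found in the camera images.
- stand: Aluminium yoke stand of the screen, fixed. Origin on the counter under the screen's middle; x away from the robot, y along the screen's long axis, z up. Beam 52 (x) by 400, top at 12 mm; feet 170 (x) by 30, 14 mm high, at y = +-185 mm; on each a post with a bearing block, 36 by 36 mm, 96 to 144 mm high. The screen's axis runs along y, 120 mm high.
- screen (a joint): Screen's turn about its long axis (stand's y, 120 mm high), rad. 0: upright, glass to the back; growing: upper edge goes away from the robot (stand's +x) and down; +-3.14: upright, glass to the robot. Stops at +-3.5; starts within -0.1 to 0.4. Balanced, it stays where it is left (bearing friction 0.12 N m); with the clamp tight it holds some 0.3 N m.
- screen_face (a point): Middle of the screen's glass, 8.5 mm from the axis; its x axis points out of the glass. The screen is a flat panel 250 mm long, 160 high, 14 thick, turning about its lengthwise middle line: one side all black glass, the other aluminium with a grey cover and vent slots. Upright it reaches from 40 to 200 mm above the counter.
- clamp (a joint): Turn of the black wing knob that clamps the screen's shaft, rad: 0 loose, grows clockwise seen from above, stop at 1.35. It bites from 0.9 on and counts as tight above 1.15; it takes 0.1 to 0.2 N m and stays where it is left. It starts between 0 and 0.25.
- clamp_grip (a point): Grip point of the wing knob on its vertical axis, 185 mm high, over the bearing block at the stand's y = -185 mm (robot's right). The wing is a bar 46 mm long (this point's x), 12 thick (y), from 168 to 198 mm high, on a round hub of 28 mm diameter with its top at 169 mm. It sinks 2 mm as it tightens.
- tea_tin: Cylindrical steel tea tin, closed, 56 mm diameter, 105 mm high, 0.18 to 0.35 kg. Origin at the centre of its underside. It starts on the cork coaster in front of the screen, in the way of the screen's swing (80 mm about the axis). The counter is free for 100 mm on the robot's side of it.
- coaster: Round cork coaster, 72 mm diameter, 4 mm thick, fixed on the counter about 75 mm in front of the screen's axis (the robot side). Origin at the centre of its underside.
- paddle_stand: Rice paddle stand, white, 110 by 85 mm foot, 225 mm high with the paddle, with a spring flap; fixed, left of the yoke stand. Origin under its centre.
- two_tier_box: Glossy black two-tier food box, 134 by 134 mm, 106 mm high, right of the yoke stand. Not to be moved. Origin under its centre.
- containers: Stack of three small clear stacking containers with white lids, 92 by 112 mm, 120 mm high, behind the yoke stand. Not to be moved. Origin under its centre.
- teacup: White porcelain teacup, 76 mm across, 66 mm high, in front of the stand's left foot. Not to be moved. Origin under its centre.
- soy_bottle: Sauce bottle, 56 mm across, 150 mm high, behind the yoke stand. Not to be moved. Origin under its centre.
- whisk: Steel mini whisk lying on the counter, 155 mm long, in front of the stand's right foot. Not to be moved. Origin near the middle of its length, x along it to the wires.
Not all that is in view belongs to the job. There is more than one size of the coaster; the one meant has the size given above. Leave any red look-alike of the tea_tin alone.

How it is judged:
By the outcome, as a careful person would: the job done as asked, in the order asked, and still so for the second after the job is handed in, with the robot touching nothing.
It also fails if it takes over 72 s, if anything falls off the work surface, if the arm or the gripper's body presses on something with over 40 N, if the wrist force passes 120 N, or if a joint passes its speed limit or range.

## Working session

There is one attempt and no reset: what is moved stays moved. The work goes in short steps, Python scripts to look and compute and a tool call to move; the robot and the scene stay as the last step left them, time stands still between calls to the robot, and variables do not carry over. Pictures are saved under pics/ and viewed, at most 10 in all, crops included, and the job is handed in when it is done.

Besides the shell and the picture viewer there is one more tool, called after "Emit:" in YAML: its name, and indented under it one key for each argument. step_arm: Moves the arm, as the interface text tells. Shifts and turns lie within -1 to 1; 1 stands for 25 mm of shift or 0.12 rad of turn. Its arguments: {"type":"object","properties":{"delta_pos":{"type":"array"},"turn":{"type":"array"},"grip":{"type":"number"},"newtons":{"type":"number"}},"required":["delta_pos","turn"]}

```bash
mkdir -p pics; cat > h.py <<'E'
from bench import *
import numpy as np, cv2
def grab(n,f):
    c=camera(n); cv2.imwrite('pics/'+f+'.png',c['image'][:,:,::-1]); np.savez('pics/'+f+'.npz',**c); return c
def cloud(c):
    z=c['z_map']; K=c['mtx']; h,w=z.shape
    u,v=np.meshgrid(np.arange(w),np.arange(h))
    p=np.stack([(u-K[0,2])/K[0,0]*z,-(v-K[1,2])/K[1,1]*z,-z,np.ones_like(z)],-1)
    P=p@np.linalg.inv(c['view']).T
    P=P[...,:3]; P[z==0]=np.nan; return P
E
python3 - <<'E'
from h import *
a=grab('top','top0'); b=grab('side','side0')
for c in(a,b): print(np.linalg.inv(c['view']).round(3).tolist(),c['mtx'].tolist())
print(read_state())
E
```

```text
[[-0.02, 0.996, -0.083, 0.458], [-1.0, -0.02, 0.003, 0.031], [0.002, 0.083, 0.997, 1.389], [0.0, 0.0, 0.0, 1.0]] [[460.18761863467734, 0.0, 281.41806187500947], [0.0, 460.18761863467734, 209.19713780338986], [0.0, 0.0, 1.0]]
[[-0.981, 0.126, -0.145, 0.4], [-0.192, -0.695, 0.693, 0.818], [-0.013, 0.708, 0.706, 0.954], [0.0, 0.0, 0.0, 1.0]] [[505.4771850421184, 0.0, 279.22757649923585], [0.0, 505.4771850421184, 208.20913542324587], [0.0, 0.0, 1.0]]
{'time': 0.1, 'joint_positions': array([ 1.24542278,  0.33282562, -0.06471697,  1.46083639,  0.02159209,
        1.34990614, -0.08850321]), 'joint_vel': array([-1.77930943e-03, -2.57511252e-03,  2.07933183e-04, -3.03589036e-03,
       -1.62380060e-03,  1.52700471e-05,  1.04693178e-03]), 'joint_torque': array([ 2.58762797e-03, -6.24547076e+01,  2.52448255e-02, -3.90718246e+01,
       -6.14331407e-02,  3.65387800e-02,  7.46418164e-05]), 'ee_pos': array([ 0.18626291, -0.59624202,  0.22183296]), 'eef_rot': array([ 9.88560436e-01,  1.50823922e-01, -1.18141042e-04, -6.29197645e-04]), 'ft_force': array([-0.0644679 ,  0.08283322, -0.43042517]), 'torque': array([0.03983601, 0.02679368, 0.01444397]), 'grip_force': 0.0, 'width': 0.08705951873640422}
```

View pics/top0.png

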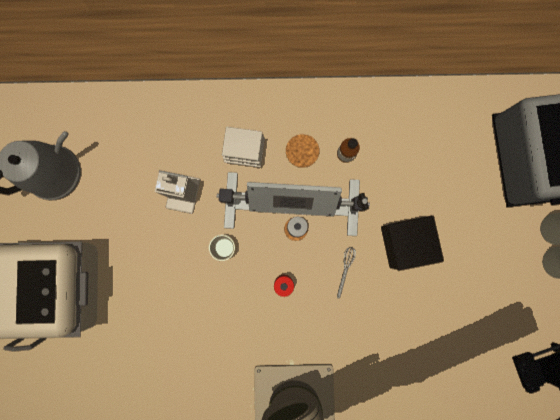

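View pics/side0.png

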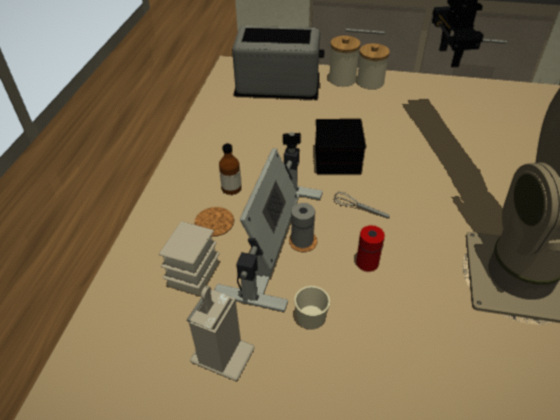

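The top view shows the stand at (294,200), the grey tin at (297,228) on its coaster, the red look-alike at (284,286), the knob at (361,203), the cup at (223,247) and the whisk at (346,270). The side view agrees: the tin stands close in front of the screen, grey side to the robot. Next I measure positions from depth.

```bash
python3 - <<'E'
from h import *
c=np.load('pics/top0.npz'); P=cloud(c); s=np.load('pics/side0.npz'); Q=cloud(s)
A=P.reshape(-1,3); B=Q.reshape(-1,3)
def box(X,x0,x1,y0,y1,z0,z1):
    m=(X[:,0]>x0)&(X[:,0]<x1)&(X[:,1]>y0)&(X[:,1]<y1)&(X[:,2]>z0)&(X[:,2]<z1); return X[m]
def rep(n,X):
    if len(X): print(n,len(X),'min',X.min(0).round(3),'max',X.max(0).round(3),'med',np.median(X,0).round(3))
def px(u0,u1,v0,v1,z0=0.01,z1=1): 
    X=P[v0:v1,u0:u1].reshape(-1,3); return X[(X[:,2]>z0)&(X[:,2]<z1)]
print('counter z',np.nanmedian(P[300:340,200:260,2]))
rep('tin',px(280,312,214,244,.09,.13))
rep('red',px(270,300,270,300,.07))
rep('cup',px(205,240,230,265,.04))
rep('whisk',px(330,360,240,300,.006))
rep('box',px(380,450,210,275,.09))
rep('screen',px(246,342,180,220,.13))
rep('knob',px(345,375,190,215,.16))
rep('blkL',px(215,235,185,205,.12))
rep('feetL',px(223,240,170,230,.008,.03)); rep('feetR',px(345,362,178,238,.008,.03))
rep('boxes',px(220,265,125,165,.1)); rep('soy',px(335,362,135,162,.1)); rep('paddle',px(155,200,168,215,.08))
# coaster pixels by depth/colour
I=c['image']; print('coaster cols',I[236,290],I[240,297],I[250,310])
# screen plane per side
for n,X in(('top',px(255,335,182,216,.05)),('side',box(B,.4,.75,-.1,.15,.06,.22))): rep(n,X)
S=px(255,335,184,214,.1)
m=np.linalg.lstsq(np.c_[S[:,:2],np.ones(len(S))],S[:,2],rcond=None)[0]; print('plane',m)
im=cv2.resize(I[175:265,270:385][:,:,::-1],None,fx=6,fy=6,interpolation=cv2.INTER_CUBIC); cv2.imwrite('pics/crop0.png',im)
E
```

```text
counter z -0.00012600166394716172
tin 320 min [ 0.489 -0.043  0.094] max [0.542 0.01  0.118] med [ 0.516 -0.016  0.108]
red 343 min [ 0.324 -0.001  0.073] max [0.379 0.052 0.111] med [0.352 0.025 0.104]
cup 196 min [0.426 0.165 0.04 ] max [0.498 0.237 0.073] med [0.462 0.212 0.063]
whisk 217 min [ 0.309 -0.201  0.006] max [ 0.471 -0.128  0.035] med [ 0.388 -0.157  0.014]
box 2303 min [ 0.389 -0.42   0.093] max [ 0.538 -0.268  0.113] med [ 0.464 -0.343  0.105]
screen 1576 min [ 0.574 -0.137  0.13 ] max [0.632 0.124 0.203] med [ 0.603 -0.007  0.174]
knob 137 min [ 0.552 -0.201  0.161] max [ 0.596 -0.175  0.203] med [ 0.573 -0.186  0.195]
blkL 206 min [0.585 0.157 0.121] max [0.621 0.205 0.152] med [0.603 0.179 0.143]
feetL 474 min [0.519 0.153 0.008] max [0.689 0.2   0.027] med [0.586 0.177 0.013]
feetR 461 min [ 0.491 -0.209  0.008] max [ 0.658 -0.163  0.029] med [ 0.56  -0.186  0.013]
boxes 1087 min [0.704 0.08  0.112] max [0.8   0.191 0.127] med [0.751 0.134 0.119]
soy 200 min [ 0.719 -0.194  0.1  ] max [ 0.761 -0.151  0.154] med [ 0.735 -0.168  0.114]
paddle 797 min [0.597 0.278 0.08 ] max [0.672 0.368 0.227] med [0.631 0.314 0.165]
coaster cols [178 119  62] [185 140  89] [189 159 117]
top 2337 min [ 0.549 -0.125  0.05 ] max [0.629 0.104 0.203] med [ 0.589 -0.009  0.141]
side 4551 min [ 0.489 -0.1    0.06 ] max [0.75  0.15  0.198] med [0.593 0.031 0.12 ]
plane [ 2.20429831 -0.17065892 -1.15974315]
```

View pics/crop0.png

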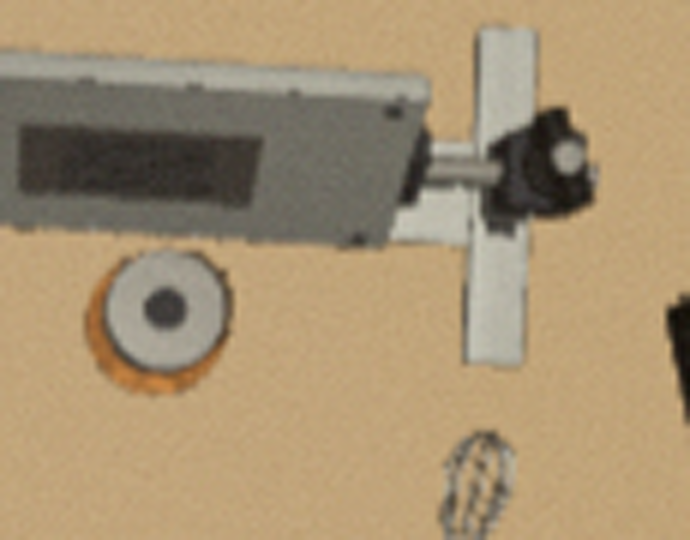

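The stand's centre is about (0.589, -0.004) with yaw -0.08. The tin is at (0.516, -0.016). The crop shows the tin off-centre toward upper right on its coaster (coaster centre about crop (152,322)). The wing knob is at crop (550,165), over the right foot. I'll move above the tin, turning the wrist near yaw π so the knob turn later stays within joint range.

Emit:
step_arm:
  delta_pos:
    - [0.55, 0.96, 0.5]
    - [0.55, 0.96, 0.5]
    - [0.55, 0.96, 0]
    - [0.55, 0.96, 0]
    - [0.55, 0.96, 0]
    - [0.55, 0.96, 0]
    - [0.55, 0.96, 0]
    - [0.55, 0.96, 0]
    - [0.55, 0.96, 0]
    - [0.55, 0.96, 0]
    - [0.55, 0.96, 0]
    - [0.55, 0.96, 0]
  turn: [0.96, 0.96, 0.96, 0.96, 0.96, 0.96, 0.96, 0.96, 0.96, 0.96, 0.96, 0.96]
  grip: 0
  newtons: 20

```text
time: 1.3
ee_pos: [0.3517, -0.3074, 0.2473]
eef_rot: [0.664, 0.748, -0.0, -0.0]
ft_force: [-0.1, -0.0, 0.7]
width: 0.087
grip_force: 0.0
```

Emit:
step_arm:
  delta_pos:
    - [0.55, 0.96, 0]
    - [0.55, 0.96, 0]
    - [0.55, 0.96, 0]
    - [0.55, 0.96, 0]
    - [0.55, 0.96, 0]
    - [0.55, 0.96, 0]
    - [0.55, 0.96, 0]
    - [0.55, 0.96, 0]
    - [0.55, 0.96, 0]
    - [0.55, 0.96, 0]
    - [0.55, 0.96, 0]
    - [0.3, 0.96, 0]
  turn: [0.96, 0.96, 0.96, 0.96, 0.96, 0.96, 0.96, 0.96, 0.96, 0.96, 0.96, 0.96]

```text
time: 2.5
ee_pos: [0.5106, -0.0196, 0.2472]
eef_rot: [0.035, 0.999, 0.0, -0.0]
ft_force: [0.0, 0.0, 1.5]
width: 0.0868
grip_force: 0.0
```

Emit:
step_arm:
  delta_pos:
    - [0.2, 0.12, 0]
    - [0, 0, -0.7]
    - [0, 0, -0.7]
    - [0, 0, -0.7]
    - [0, 0, -0.7]
    - [0, 0, -0.7]
    - [0, 0, -0.7]
    - [0, 0, -0.7]
    - [0, 0, -0.7]
    - [0, 0, -0.7]
    - [0, 0, -0.7]
    - [0, 0, -0.3]
  turn: [0, 0, 0, 0, 0, 0, 0, 0, 0, 0, 0, 0]

```text
time: 3.7
ee_pos: [0.514, -0.0184, 0.0634]
eef_rot: [0.038, 0.999, -0.0, -0.001]
ft_force: [-0.4, -0.6, -0.3]
width: 0.0871
grip_force: 0.0
```

Emit:
step_arm:
  delta_pos:
    - [0, 0, 0]
    - [0, 0, 0]
    - [0, 0, 0]
    - [0, 0, 0]
    - [0, 0, 0]
    - [0, 0, 0]
  turn: [0, 0, 0, 0, 0, 0]
  grip: 1
  newtons: 20

```text
time: 4.3
ee_pos: [0.5155, -0.0175, 0.0655]
eef_rot: [0.037, 0.999, 0.0, 0.0]
ft_force: [0.6, 1.3, 2.5]
width: 0.0555
grip_force: 19.9
```

Emit:
step_arm:
  delta_pos:
    - [0, 0, 0.3]
    - [0, 0, 0.4]
    - [-0.4, 0.1, 0.1]
    - [-0.6, 0.4, 0]
    - [-0.6, 0.6, 0]
    - [-0.6, 0.6, 0]
    - [-0.6, 0.6, 0]
    - [-0.4, 0.4, 0]
    - [-0.2, 0.2, 0]
    - [0, 0, -0.3]
    - [0, 0, -0.4]
    - [0, 0, -0.2]
  turn: [0, 0, 0, 0, 0, 0, 0, 0, 0, 0, 0, 0]

```text
time: 5.5
ee_pos: [0.4299, 0.0543, 0.0612]
eef_rot: [0.038, 0.999, 0.0, -0.001]
ft_force: [-4.8, 7.9, 17.7]
width: 0.0558
grip_force: 20.1
```

Emit:
step_arm:
  delta_pos:
    - [0, 0, 0]
    - [0, 0, -0.05]
    - [0, 0, 0]
  turn: [0, 0, 0]

```text
time: 5.8
ee_pos: [0.4303, 0.0548, 0.0612]
eef_rot: [0.037, 0.999, 0.0, -0.0]
ft_force: [-0.1, -0.1, -2.6]
width: 0.0557
grip_force: 20.0
```

Emit:
step_arm:
  delta_pos:
    - [0, 0, -0.04]
    - [0, 0, 0]
    - [0, 0, 0]
  turn: [0, 0, 0]

```text
time: 6.1
ee_pos: [0.4305, 0.0548, 0.061]
eef_rot: [0.037, 0.999, -0.0, 0.0]
ft_force: [-5.1, -0.5, 11.0]
width: 0.0557
grip_force: 20.0
```

Emit:
step_arm:
  delta_pos:
    - [0, 0, 0]
    - [0, 0, 0]
    - [0, 0, 0]
    - [0, 0, 0]
  turn: [0, 0, 0, 0]
  grip: 0

```text
time: 6.5
ee_pos: [0.4302, 0.0549, 0.0603]
eef_rot: [0.037, 0.999, 0.0, 0.0]
ft_force: [0.4, -0.1, 0.5]
width: 0.0796
grip_force: 0.0
```

Emit:
step_arm:
  delta_pos:
    - [0, 0, 0.4]
    - [0, 0, 0.8]
    - [0, 0, 1]
    - [0, 0, 1]
    - [0, 0, 1]
    - [0, 0, 1]
    - [0, 0, 1]
    - [0, 0, 0.8]
    - [0.8, -0.8, 0.4]
    - [0.8, -0.8, 0.2]
    - [0.8, -0.8, 0]
    - [0.8, -0.5, 0]
  turn: [0, 0, 0, 0, 0, 0, 0, 0, 0, 0, 0, 0]

```text
time: 7.7
ee_pos: [0.5109, -0.0193, 0.2512]
eef_rot: [0.038, 0.999, -0.0, 0.0]
ft_force: [0.3, 0.6, 0.0]
width: 0.0871
grip_force: 0.0
```

```bash
python3 - <<'E'
from h import *
c=grab('side','s1'); Q=cloud(c); t=grab('top','t1'); P=cloud(t)
print(read_state()['ee_pos'])
X=Q.reshape(-1,3); X=X[~np.isnan(X[:,0])]
yaw=-.081; d=X-[.589,-.0045,0]
lx=d[:,0]*np.cos(yaw)+d[:,1]*np.sin(yaw); ly=-d[:,0]*np.sin(yaw)+d[:,1]*np.cos(yaw); z=X[:,2]
m=(abs(ly)<.11)&(abs(lx)<.09)&(z>.05)&(z<.2)
for h in np.arange(.05,.2,.015):
    k=m&(abs(z-h)<.004); print(h.round(3),k.sum(),np.median(lx[k]).round(4),np.percentile(lx[k],[10,90]).round(3))
hsv=cv2.cvtColor(t['image'],cv2.COLOR_RGB2HSV)
m2=((hsv[...,1]>150)&(hsv[...,0]<20)).astype(np.uint8)
n,l,st,ce=cv2.connectedComponentsWithStats(m2)
for i in range(1,n):
    if st[i,4]>80: 
        k=P[l==i]; k=k[~np.isnan(k[:,0])]
        print(ce[i].round(1),st[i],k.min(0).round(3),k.max(0).round(3),np.median(k,0).round(3))
cv2.imwrite('pics/ts1.png',np.hstack([t['image'][160:300,190:390],c['image'][100:310,180:480][:140,:]])[:,:,::-1].repeat(1,0))
E
```

```text
[ 0.51147001 -0.01963029  0.25040619]
0.05 57 -0.0322 [-0.033 -0.031]
0.065 136 -0.0274 [-0.029 -0.025]
0.08 143 -0.0217 [-0.023 -0.02 ]
0.095 145 -0.0165 [-0.018 -0.015]
0.11 151 -0.0107 [-0.013 -0.009]
0.125 145 -0.0054 [-0.007 -0.003]
0.14 154 0.0005 [-0.001  0.002]
0.155 172 0.0065 [0.005 0.008]
0.17 163 0.0125 [0.011 0.015]
0.185 170 0.0182 [0.016 0.02 ]
0.2 48 0.0247 [0.023 0.027]
[40.7 33.5] [   0    0   95   78 2251] [ 1.242  0.651 -0.632] [1.255 1.186 0.007] [ 1.248  0.878 -0.208]
[144.7  22.9] [120   0  45  56 590] [ 1.242  0.395 -0.413] [ 1.254  0.584 -0.005] [ 1.248  0.493 -0.15 ]
[170.9  20. ] [160   0  27  43 196] [ 1.243  0.32  -0.31 ] [ 1.252  0.457 -0.012] [ 1.248  0.399 -0.131]
[207.7  19.6] [179   1  59  48 488] [ 1.243  0.159 -0.363] [ 1.254  0.371 -0.022] [ 1.248  0.278 -0.136]
[289.8  20. ] [258   0  64  40 408] [ 1.243 -0.134 -0.303] [ 1.252  0.096 -0.018] [ 1.247 -0.003 -0.163]
[339.   16.8] [309   0  59  30 345] [ 1.242 -0.292 -0.231] [ 1.251 -0.079 -0.023] [ 1.247 -0.191 -0.141]
[391.1   9.4] [376   0  33  23 165] [ 1.243 -0.413 -0.184] [ 1.252 -0.305 -0.029
[... 1312 characters left out ...]
  21  28 119] [ 1.242 -0.435 -0.595] [ 1.252 -0.359 -0.325] [ 1.246 -0.401 -0.424]
[171.7  55.1] [161  43  27  21 122] [ 1.243  0.405 -0.512] [ 1.251  0.518 -0.318] [ 1.247  0.452 -0.43 ]
[200.4  55.9] [189  45  25  24 130] [ 1.242  0.282 -0.564] [ 1.253  0.401 -0.342] [ 1.247  0.347 -0.428]
[140.2  62.3] [129  53  23  19  95] [ 1.243  0.545 -0.593] [ 1.253  0.664 -0.396] [ 1.247  0.607 -0.496]
[302.  150.4] [286 135  33  32 836] [ 0.703 -0.089 -0.003] [0.801 0.009 0.019] [ 0.753 -0.04   0.005]
[348.3 148.9] [340 138  19  19 202] [ 0.714 -0.195  0.085] [ 0.767 -0.144  0.15 ] [ 0.73  -0.162  0.103]
[283.3 285.5] [274 275  20  22 300] [0.325 0.002 0.019] [0.403 0.052 0.634] [0.354 0.026 0.104]
```

Emit:
step_arm:
  delta_pos:
    - [0.8, 0, -0.6]
    - [0.8, 0, -0.8]
    - [0, 0, -0.8]
    - [0, 0, -0.6]
    - [0, 0, 0]
    - [0.6, 0, 0]
    - [0.6, 0, 0]
    - [0.6, 0, 0]
  turn: [0, 0, 0, 0, 0, 0, 0, 0]
  grip: 1

```text
time: 8.6
ee_pos: [0.5957, -0.0176, 0.1821]
eef_rot: [0.037, 0.999, -0.0, 0.001]
ft_force: [-8.5, -1.2, 1.6]
width: 0.0309
grip_force: 3.9
```

Emit:
step_arm:
  delta_pos:
    - [0.4, 0, -0.27]
    - [0.4, 0, -0.27]
    - [0.31, 0, -0.38]
    - [0.31, 0, -0.38]
    - [0.13, 0, -0.42]
    - [0.13, 0, -0.42]
    - [0.35, 0, -0.5]
    - [0.35, 0, -0.5]
    - [-0.1, 0, -0.35]
    - [-0.2, 0, -0.3]
    - [0, 0, 0]
  turn: [0, 0, 0, 0, 0, 0, 0, 0, 0, 0, 0]

```text
time: 9.7
ee_pos: [0.6458, -0.0176, 0.0841]
eef_rot: [0.037, 0.999, 0.0, -0.001]
ft_force: [0.2, 0.0, -0.0]
width: 0.0002
grip_force: 0.0
```

```bash
python3 - <<'E'
from h import *
c=grab('side','s2')
E
```

```text
(no output)
```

View pics/s2.png

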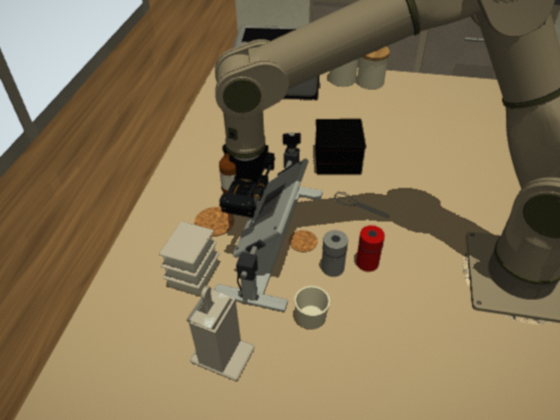

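The side view shows the screen past horizontal, its front edge raised, the tin upright on the counter at (334,253), and the coaster free at (304,240). Now I lift the fingers over to the robot side and push the raised edge away to near upright.

Emit:
step_arm:
  delta_pos:
    - [0, 0, 0.6]
    - [0, 0, 1]
    - [0, 0, 1]
    - [0, 0, 1]
    - [0, 0, 1]
    - [0, 0, 1]
    - [0, 0, 1]
    - [-0.6, 0, 0.4]
    - [-1, 0, 0]
    - [-1, 0, 0]
    - [-1, 0, 0]
    - [-1, 0, 0]
  turn: [0, 0, 0, 0, 0, 0, 0, 0, 0, 0, 0, 0]

```text
time: 10.95
ee_pos: [0.531, -0.0172, 0.262]
eef_rot: [0.037, 0.999, -0.0, 0.001]
ft_force: [-0.4, 0.2, 0.9]
width: 0.0009
grip_force: 0.0
```

Emit:
step_arm:
  delta_pos:
    - [-1, 0, 0]
    - [-1, 0, 0]
    - [-0.2, 0, -0.5]
    - [0, 0, -1]
    - [0, 0, -1]
    - [0, 0, -1]
    - [0, 0, -0.9]
    - [0, 0, -0.2]
    - [0, 0, 0]
  turn: [0, 0, 0, 0, 0, 0, 0, 0, 0]

```text
time: 11.85
ee_pos: [0.477, -0.0174, 0.1463]
eef_rot: [0.037, 0.999, -0.0, -0.0]
ft_force: [-0.4, -0.1, -0.7]
width: 0.0004
grip_force: 0.0
```

Emit:
step_arm:
  delta_pos:
    - [0.4, 0, 0]
    - [0.4, 0, 0]
    - [0.4, 0, 0]
    - [0.4, 0, 0]
    - [0.4, 0, 0]
    - [0.4, 0, 0]
    - [0.3, 0, 0]
    - [0.2, 0, 0]
    - [0.2, 0, 0]
    - [0, 0, 0]
  turn: [0, 0, 0, 0, 0, 0, 0, 0, 0, 0]

```text
time: 12.85
ee_pos: [0.5553, -0.0175, 0.1455]
eef_rot: [0.037, 0.999, 0.0, 0.0]
ft_force: [0.3, -0.3, 0.5]
width: 0.0004
grip_force: 0.0
```

```bash
cat >> h.py <<'E'
def tilt(c):
    X=cloud(c).reshape(-1,3); X=X[~np.isnan(X[:,0])]
    yaw=-.081; d=X-[.589,-.0045,0]
    lx=d[:,0]*np.cos(yaw)+d[:,1]*np.sin(yaw); ly=-d[:,0]*np.sin(yaw)+d[:,1]*np.cos(yaw); z=X[:,2]
    out=[]
    for h in np.arange(.05,.2,.01):
        k=(ly>.0)&(ly<.12)&(abs(lx)<.09)&(abs(z-h)<.004)
        if k.sum()>10: out.append((h,np.median(lx[k]),k.sum()))
    return np.array(out).round(4)
E
python3 - <<'E'
from h import *
c=grab('side','s3'); print(tilt(c).tolist())
E
```

```text
[[0.08, -0.0004, 12.0], [0.09, -0.002, 15.0], [0.1, -0.0038, 13.0], [0.11, -0.006, 15.0], [0.12, -0.0084, 12.0], [0.13, -0.01, 16.0], [0.14, -0.0125, 11.0], [0.15, -0.014, 13.0], [0.16, -0.0164, 14.0], [0.17, -0.0185, 12.0], [0.18, -0.0204, 14.0], [0.19, -0.0212, 34.0], [0.2, -0.0145, 100.0]]
```

Emit:
step_arm:
  delta_pos:
    - [-0.6, 0, 0.2]
    - [0, 0, 1]
    - [0, 0, 1]
    - [0, 0, 1]
    - [0, 0, 0.6]
    - [0.4, 0, 0]
    - [0.5, 0, 0]
    - [0.5, 0, 0]
    - [0.5, 0, 0]
    - [0, 0, 0]
    - [0, 0, 0]
    - [0, 0, 0]
  turn: [0, -1, -1, -1, -1, -1, -1, -1, -1, -1, -1, -1]
  grip: 0

```text
time: 14.1
ee_pos: [0.5872, -0.0176, 0.2405]
eef_rot: [0.644, 0.765, 0.0, 0.0]
ft_force: [-0.1, -0.4, -0.0]
width: 0.0842
grip_force: 0.0
```

Emit:
step_arm:
  delta_pos:
    - [0, 0, 0]
    - [0, 0, 0]
    - [0, 0, 0]
    - [0, 0, 0]
  turn: [-1, -1, -0.15, 0]

```text
time: 14.5
ee_pos: [0.5871, -0.0176, 0.2407]
eef_rot: [0.734, 0.679, 0.0, 0.0]
ft_force: [-0.6, 0.2, 0.0]
width: 0.0869
grip_force: 0.0
```

Emit:
step_arm:
  delta_pos:
    - [0, 0, -0.7]
    - [0, 0, -0.9]
    - [0, 0, -0.9]
    - [0, 0, -0.6]
    - [0, 0, -0.2]
    - [0, 0, 0]
  turn: [0, 0, 0, 0, 0, 0]

```text
time: 15.1
ee_pos: [0.587, -0.0176, 0.1579]
eef_rot: [0.735, 0.678, -0.0, -0.0]
ft_force: [0.5, -0.0, 0.3]
width: 0.0865
grip_force: 0.0
```

Emit:
step_arm:
  delta_pos:
    - [0, 0, 0]
    - [0, 0, 0]
    - [0, 0, 0]
    - [0, 0, 0]
    - [0, 0, 0]
    - [0, 0, 0]
    - [0, 0, 0]
    - [0, 0, 0]
  turn: [0, 0, 0, 0, 0, 0, 0, 0]
  grip: 1
  newtons: 12

```text
time: 15.9
ee_pos: [0.5869, -0.0175, 0.1581]
eef_rot: [0.735, 0.678, -0.0, -0.0]
ft_force: [-2.6, 0.3, 1.8]
width: 0.031
grip_force: 1.0
```

```bash
python3 - <<'E'
from h import *
c=grab('side','s4'); print(tilt(c).tolist())
print(read_state())
E
```

```text
[[0.05, 0.0019, 12.0], [0.06, 0.0007, 18.0], [0.07, -0.0008, 18.0], [0.08, -0.0024, 23.0], [0.09, -0.0036, 20.0], [0.1, -0.0051, 18.0], [0.11, -0.0066, 17.0], [0.12, -0.0082, 25.0], [0.13, -0.0095, 22.0], [0.14, -0.0108, 22.0], [0.15, -0.0121, 25.0], [0.16, -0.014, 23.0], [0.17, -0.0151, 29.0], [0.18, -0.0167, 33.0], [0.19, -0.0172, 40.0], [0.2, -0.011, 216.0]]
{'time': 15.95, 'joint_positions': array([ 0.39694886,  0.34413385, -0.54344794,  1.62539513,  0.18646719,
        1.22468064, -0.2653028 ]), 'joint_vel': array([-0.00094374,  0.00132609,  0.00074826, -0.00053002, -0.00017724,
       -0.00124922,  0.00049654]), 'joint_torque': array([ 6.43702154e-02, -5.60732996e+01, -6.00453436e+00, -3.73505330e+01,
        9.40123480e-02, -6.25051428e-01, -2.48044569e-03]), 'ee_pos': array([ 0.58688326, -0.01752491,  0.15805101]), 'eef_rot': array([ 7.35210091e-01,  6.77839256e-01, -1.86474757e-04, -1.73345322e-04]), 'ft_force': array([-2.37258786, -0.15422682,  0.72298247]), 'torque': array([ 0.0551131 ,  0.31319048, -0.04673427]), 'grip_force': 0.9949368229717948, 'width': 0.02683595139039064}
```

Still closing (it's slow). I'll give it more time.

Emit:
step_arm:
  delta_pos:
    - [0, 0, 0]
    - [0, 0, 0]
    - [0, 0, 0]
    - [0, 0, 0]
    - [0, 0, 0]
    - [0, 0, 0]
  turn: [0, 0, 0, 0, 0, 0]
  newtons: 25

```text
time: 16.55
ee_pos: [0.5889, -0.0177, 0.1583]
eef_rot: [0.735, 0.678, 0.002, 0.001]
ft_force: [7.6, 1.4, -4.2]
width: 0.0139
grip_force: 24.8
```

```bash
python3 - <<'E'
from h import *
c=grab('side','s5'); T=tilt(c); print(T[:,1].tolist(),np.polyfit(T[:-2,0],T[:-2,1],1))
print(read_state()['ee_pos'],read_state()['width'],read_state()['torque'])
E
```

```text
[-0.0067, -0.007, -0.0071, -0.0074, -0.0076, -0.0076, -0.0079, -0.0079, -0.008, -0.0081, -0.0083, -0.0085, -0.0086, -0.0086, -0.0082, -0.0016] [-0.01426374 -0.00616681]
[ 0.5889266  -0.01770936  0.15824288] 0.01416940045862434 [-0.06488596 -2.27511033  0.067141  ]
```

Emit:
step_arm:
  delta_pos:
    - [0.1, 0, 0]
    - [0, 0, 0]
    - [0, 0, 0]
  turn: [0, 0, 0]

```text
time: 16.9
ee_pos: [0.5896, -0.0178, 0.1582]
eef_rot: [0.735, 0.678, -0.0, 0.0]
ft_force: [-1.9, -2.1, 3.4]
width: 0.0138
grip_force: 25.0
```

Emit:
step_arm:
  delta_pos:
    - [0, 0, 0]
    - [0, 0, 0]
    - [0, 0, 0]
    - [0, 0, 0]
    - [0, 0, 0]
  turn: [0, 0, 0, 0, 0]
  grip: 0

```text
time: 17.4
ee_pos: [0.5896, -0.0175, 0.158]
eef_rot: [0.735, 0.678, 0.0, -0.0]
ft_force: [-0.6, 0.2, 0.0]
width: 0.046
grip_force: 0.0
```

Emit:
step_arm:
  delta_pos:
    - [0, 0, 0.4]
    - [0, 0, 0.8]
    - [0, 0, 1]
    - [0, 0, 1]
    - [0, 0, 1]
    - [-0.2, -0.6, 0.5]
    - [-0.2, -1, 0]
    - [-0.2, -1, 0]
    - [-0.2, -1, 0]
    - [-0.2, -1, 0]
    - [0, -1, 0]
    - [0, -1, 0]
  turn: [0, 0, 0, 0, 0, 1, 1, 1, 1, 1, 1, 1]

```text
time: 18.6
ee_pos: [0.5645, -0.1836, 0.2766]
eef_rot: [0.393, 0.92, -0.0, 0.001]
ft_force: [1.1, -0.2, 0.3]
width: 0.0868
grip_force: 0.0
```

```bash
python3 - <<'E'
from h import *
c=grab('side','s6'); T=tilt(c); print(np.polyfit(T[:-2,0],T[:-2,1],1))
w=grab('wrist','w6'); P=cloud(w).reshape(420,560,3)
print(np.linalg.inv(w['view']).round(3).tolist())
m=(P[...,2]>.185)&(P[...,2]<.21)&(abs(P[...,0]-.574)<.06)&(abs(P[...,1]+.189)<.05)
k=P[m]; print(len(k)); 
if len(k)>20:
    print(k.min(0),k.max(0)); r=cv2.minAreaRect((k[:,:2]*1000).astype(np.float32)); print(r)
E
```

```text
[-0.00079121 -0.00773758]
[[0.72, -0.671, -0.174, 0.517], [0.694, 0.697, 0.182, -0.14], [-0.001, -0.252, 0.968, 0.438], [0.0, 0.0, 0.0, 1.0]]
1207
[ 0.55330703 -0.20049613  0.18504987] [ 0.59886752 -0.1782302   0.20128123]
((576.1249389648438, -189.59823608398438), (45.911102294921875, 14.224161148071289), 15.016207695007324)
```

View pics/w6.png

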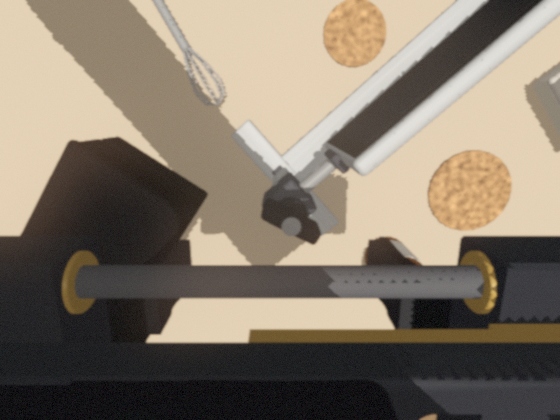

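The wrist view shows the wing knob at about (293,212). By depth its bar is centred at (0.576, -0.190) and points 0.262 rad from world x. The screen stands upright (slope ≈ 0). I'll open the fingers only part-way so they miss the screen's end, align with the bar and go down.

Emit:
step_arm:
  delta_pos:
    - [0.46, -0.24, 0]
    - [0, 0, 0]
    - [0, 0, 0]
    - [0, 0, 0]
    - [0, 0, 0]
    - [0, 0, 0]
    - [0, 0, 0]
    - [0, 0, 0]
    - [0, 0, 0]
    - [0, 0, 0]
  turn: [1, 1, 1, 1, 1, 1, 1, 1, 0.9, 0]
  grip: 0.55

```text
time: 19.7
ee_pos: [0.5763, -0.188, 0.2762]
eef_rot: [-0.128, 0.992, 0.0, 0.0]
ft_force: [0.4, 0.6, -0.2]
width: 0.0393
grip_force: 0.0
```

```bash
python3 - <<'E'
from h import *
print(read_state()['ee_pos'],read_state()['eef_rot'],read_state()['width'],read_state()['joint_positions'])
for n in('w6','s6'):
    w=np.load('pics/%s.npz'%n); P=cloud(w)
    hsv=cv2.cvtColor(w['image'],cv2.COLOR_RGB2HSV)
    for T in (110,130,150):
        m=((hsv[...,1]>T)&(hsv[...,0]<20)&(P[...,2]<.02)&(abs(P[...,0]-.515)<.07)&(abs(P[...,1]+.02)<.07)).astype(np.uint8)
        k=P[m>0]
        if len(k)>20: print(n,T,len(k),cv2.minEnclosingCircle((k[:,:2]*1000).astype(np.float32)),k.mean(0).round(4),k.min(0).round(3),k.max(0).round(3))
E
```

```text
[ 0.57628143 -0.18804315  0.27621346] [-1.28242359e-01  9.91742820e-01  6.81598748e-05  2.68616628e-04] 0.03925448060902759 [ 0.7851688   0.34731163 -0.70823674  1.4004174   0.22405071  1.47481491
  1.91345286]
w6 110 1877 ((515.8983764648438, -15.637028694152832), 34.002193450927734) [ 0.5112 -0.0128  0.0044] [ 0.482 -0.049  0.002] [0.549 0.018 0.007]
s6 110 515 ((515.8819580078125, -17.614646911621094), 39.676151275634766) [ 0.515  -0.0143  0.0029] [ 0.479 -0.056 -0.005] [0.552 0.022 0.009]
s6 130 472 ((516.76220703125, -17.416563034057617), 39.467987060546875) [ 0.5148 -0.0137  0.0032] [ 0.481 -0.056 -0.005] [0.55  0.022 0.009]
s6 150 432 ((515.329833984375, -14.336732864379883), 35.306640625) [ 0.5148 -0.0135  0.0032] [ 0.482 -0.049 -0.003] [0.547 0.021 0.009]
```

Emit:
step_arm:
  delta_pos:
    - [0, -0.06, -0.7]
    - [0, 0, -0.9]
    - [0, 0, -0.9]
    - [0, 0, -0.8]
    - [0, 0, -0.6]
    - [0, 0, -0.26]
    - [0, 0, 0]
  turn: [0, 0, 0, 0, 0, 0, 0]

```text
time: 20.4
ee_pos: [0.576, -0.1899, 0.1712]
eef_rot: [-0.127, 0.992, 0.0, -0.0]
ft_force: [0.3, -0.1, 0.8]
width: 0.0393
grip_force: 0.0
```

Emit:
step_arm:
  delta_pos:
    - [0, 0, 0]
    - [0, 0, 0]
    - [0, 0, 0]
    - [0, 0, 0]
    - [0, 0, 0]
    - [0, 0, 0]
  turn: [0, 0, 0, 0, 0, 0]
  grip: 1
  newtons: 40

```text
time: 21.0
ee_pos: [0.5762, -0.1896, 0.1719]
eef_rot: [-0.128, 0.992, 0.0, 0.0]
ft_force: [-1.9, 2.7, 3.0]
width: 0.0118
grip_force: 40.0
```

Emit:
step_arm:
  delta_pos:
    - [0, 0, -0.01]
    - [0, 0, -0.01]
    - [0, 0, -0.01]
    - [0, 0, -0.01]
    - [0, 0, -0.01]
    - [0, 0, -0.01]
    - [0, 0, -0.01]
    - [0, 0, -0.01]
    - [0, 0, 0]
  turn: [-1, -1, -1, -1, -1, -1, -1, -1, 0]

```text
time: 21.9
ee_pos: [0.5763, -0.1897, 0.1706]
eef_rot: [0.347, 0.938, 0.0, 0.0]
ft_force: [-3.7, 2.1, 7.6]
width: 0.0118
grip_force: 40.0
```

```bash
python3 - <<'E'
from h import *
s=read_state(); q=s['eef_rot']; print(2*np.arctan2(q[1],q[0]),s['torque'],s['ft_force'],s['ee_pos'])
E
```

```text
2.433694154366181 [ 0.64576244  0.80346736 -0.06134951] [-3.66539832  2.08119703  7.63308587] [ 0.57626813 -0.18966449  0.17059188]
```

Turned by 0.96 rad so far. I'll continue in small steps toward the stop.

Emit:
step_arm:
  delta_pos:
    - [0, 0, -0.01]
    - [0, 0, -0.01]
    - [0, 0, 0]
  turn: [-0.6, -0.6, 0]

```text
time: 22.2
ee_pos: [0.5763, -0.1897, 0.1704]
eef_rot: [0.412, 0.911, 0.0, 0.0]
ft_force: [-4.9, 3.3, 10.9]
width: 0.0115
grip_force: 40.0
```

```bash
python3 - <<'E'
from h import *
s=read_state(); q=s['eef_rot']; print(2*np.arctan2(q[1],q[0]),s['torque'],s['ft_force'],s['ee_pos'])
E
```

```text
2.291412378340988 [ 0.69535074  1.17013951 -0.09067473] [-4.91608627  3.27364962 10.85289097] [ 0.57627405 -0.18968515  0.17042758]
```

Emit:
step_arm:
  delta_pos:
    - [0, 0, 0]
    - [0, 0, 0]
    - [0, 0, 0]
  turn: [-0.4, -0.4, 0]

```text
time: 22.5
ee_pos: [0.5763, -0.1897, 0.1704]
eef_rot: [0.455, 0.89, 0.0, 0.0]
ft_force: [-4.7, 3.0, 10.1]
width: 0.0115
grip_force: 40.0
```

```bash
python3 - <<'E'
from h import *
s=read_state(); q=s['eef_rot']; print(2*np.arctan2(q[1],q[0]),s['torque'],s['ft_force'],s['ee_pos'])
E
```

```text
2.196621188320343 [0.64048727 1.0907068  0.24862627] [-4.68379418  2.95879868 10.14620546] [ 0.57626376 -0.18966948  0.17035206]
```

Emit:
step_arm:
  delta_pos:
    - [0, 0, 0]
    - [0, 0, 0]
  turn: [-0.35, 0]

```text
time: 22.7
ee_pos: [0.5763, -0.1896, 0.1704]
eef_rot: [0.473, 0.881, -0.0, 0.0]
ft_force: [-5.1, 1.7, 11.0]
width: 0.0119
grip_force: 40.0
```

```bash
python3 - <<'E'
from h import *
s=read_state(); q=s['eef_rot']; print(2*np.arctan2(q[1],q[0]),s['torque'],s['ft_force'],s['ee_pos'])
E
```

```text
2.155647036564566 [0.59778725 0.99891657 0.6765095 ] [-5.05530035  1.69548682 10.98907243] [ 0.57631603 -0.18964095  0.17037038]
```

The reaction jumped to 0.68 N·m, so the knob is at its stop. I release it and check.

Emit:
step_arm:
  delta_pos:
    - [0, 0, 0]
    - [0, 0, 0]
    - [0, 0, 0]
    - [0, 0, 0]
  turn: [0, 0, 0, 0]
  grip: 0.55
  newtons: 20

```text
time: 23.1
ee_pos: [0.576, -0.1902, 0.1688]
eef_rot: [0.473, 0.881, -0.0, -0.0]
ft_force: [-0.6, -1.2, -0.4]
width: 0.0347
grip_force: 0.0
```

Emit:
step_arm:
  delta_pos:
    - [0, 0, 0.5]
    - [0, 0, 1]
    - [0, 0, 1]
    - [0, 0, 1]
    - [-0.8, 0.8, 0.5]
    - [-1, 1, 0]
    - [-1, 1, 0]
    - [-1, 1, 0]
    - [-1, 1, 0]
    - [-0.8, 1, 0]
    - [0, 1, 0]
    - [0, 1, 0]
  turn: [0, 0, 0, 0, 1, 1, 1, 1, 1, 1, 1, 0.6]

```text
time: 24.3
ee_pos: [0.436, 0.006, 0.2702]
eef_rot: [0.035, 0.999, -0.001, 0.001]
ft_force: [0.8, 0.0, -0.9]
width: 0.0394
grip_force: 0.0
```

```bash
python3 - <<'E'
from h import *
c=grab('side','s7'); T=tilt(c); print(np.polyfit(T[:-2,0],T[:-2,1],1))
t=grab('top','t7'); w=grab('wrist','w7')
for c in (t,w):
    P=cloud(c)
    m=(P[...,2]>.185)&(P[...,2]<.21)&(abs(P[...,0]-.574)<.06)&(abs(P[...,1]+.189)<.05)
    k=P[m]
    if len(k)>20: print(len(k),cv2.minAreaRect((k[:,:2]*1000).astype(np.float32)))
    m=(P[...,2]>.095)&(P[...,2]<.115)&(abs(P[...,0]-.43)<.04)&(abs(P[...,1]-.055)<.04)
    k=P[m]
    if len(k)>20: print('tin',len(k),cv2.minEnclosingCircle((k[:,:2]*1000).astype(np.float32)))
cv2.imwrite('pics/v7.png',np.hstack([cv2.resize(np.load('pics/s7.npz')['image'],(400,300)),cv2.resize(w['image'],(400,300))])[:,:,::-1])
print(read_state()['ee_pos'])
E
```

```text
[ 0.00024176 -0.0078778 ]
84 ((574.5474853515625, -189.2362518310547), (12.936690330505371, 47.299278259277344), 37.38161849975586)
tin 2748 ((432.50921630859375, 54.46721267700195), 28.302316665649414)
[0.4365145  0.00678822 0.26973834]
```

View pics/v7.png

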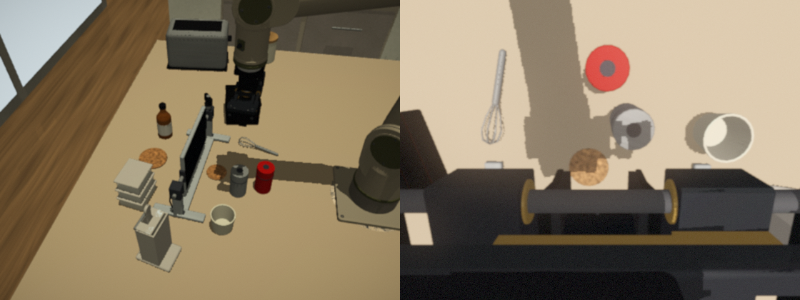

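The left half shows the screen upright with black glass toward the robot, and the tin and red tin both standing. The right half (wrist) shows the tin at (633,128) and the coaster at (589,166). The wing has turned 1.18 rad to its stop. Next, pick up the tin.

Emit:
step_arm:
  delta_pos:
    - [-0.24, 0.9, 0]
    - [0, 0.92, 0]
    - [0, 0, 0]
    - [0, 0, -0.9]
    - [0, 0, -1]
    - [0, 0, -1]
    - [0, 0, -1]
    - [0, 0, -1]
    - [0, 0, -1]
    - [0, 0, -1]
    - [0, 0, -0.8]
    - [0, 0, -0.4]
  turn: [0, 0, 0, 0, 0, 0, 0, 0, 0, 0, 0, 0]
  grip: 0

```text
time: 25.65
ee_pos: [0.4296, 0.0496, 0.065]
eef_rot: [0.038, 0.999, 0.0, -0.001]
ft_force: [-0.2, -0.3, -0.1]
width: 0.0872
grip_force: 0.0
```

Emit:
step_arm:
  delta_pos:
    - [0, 0, -0.2]
    - [0, 0, 0]
  turn: [0, 0]

```text
time: 25.85
ee_pos: [0.4303, 0.0502, 0.0616]
eef_rot: [0.037, 0.999, 0.0, -0.0]
ft_force: [0.6, 0.8, -0.5]
width: 0.0875
grip_force: 0.0
```

Emit:
step_arm:
  delta_pos:
    - [0, 0, 0]
    - [0, 0, 0]
    - [0, 0, 0]
    - [0, 0, 0]
    - [0, 0, 0]
    - [0, 0, 0]
  turn: [0, 0, 0, 0, 0, 0]
  grip: 1

```text
time: 26.45
ee_pos: [0.4305, 0.0507, 0.0619]
eef_rot: [0.037, 0.999, 0.0, 0.0]
ft_force: [0.4, 2.2, 3.3]
width: 0.0555
grip_force: 20.0
```

```bash
python3 - <<'E'
from h import *
from scipy.optimize import least_squares
print(read_state()['ee_pos'],read_state()['width'])
for n in('s7','s6','s5','w7','w6'):
    w=np.load('pics/%s.npz'%n)
    I=w['image']; hsv=cv2.cvtColor(I,cv2.COLOR_RGB2HSV); V=w['view']; K=w['mtx']
    # intersect rays with z=4mm
    h_,w_=I.shape[:2]; u,v=np.meshgrid(np.arange(w_),np.arange(h_))
    C=np.linalg.inv(V); d=np.stack([(u-K[0,2])/K[0,0],-(v-K[1,2])/K[1,1],-np.ones(u.shape)],-1)@C[:3,:3].T
    s=(.004-C[2,3])/d[...,2]; X=C[:3,3]+s[...,None]*d
    m=((hsv[...,1]>115)&(hsv[...,0]<18)&(np.hypot(X[...,0]-.515,X[...,1]+.015)<.055)).astype(np.uint8)
    m=cv2.morphologyEx(m,cv2.MORPH_OPEN,np.ones((3,3))); m=cv2.morphologyEx(m,cv2.MORPH_CLOSE,np.ones((5,5)))
    cs=cv2.findContours(m,cv2.RETR_EXTERNAL,cv2.CHAIN_APPROX_NONE)[0]
    if not cs: continue
    c=max(cs,key=cv2.contourArea)[:,0]; q=X[c[:,1],c[:,0],:2]
    f=least_squares(lambda p:np.hypot(q[:,0]-p[0],q[:,1]-p[1])-p[2],[.515,-.015,.036],loss='soft_l1',f_scale=.001)
    print(n,len(q),f.x.round(4))
E
```

```text
[0.43047339 0.05074172 0.06186575] 0.055541785264507704
s7 72 [ 0.5147 -0.0137  0.035 ]
s6 71 [ 0.515  -0.0136  0.0348]
s5 72 [ 0.5148 -0.0139  0.0351]
w7 186 [ 0.5061 -0.0214  0.0233]
w6 8 [ 0.4941 -0.0098  0.0013]
```

```bash
python3 - <<'E'
from h import *
from scipy.optimize import least_squares
for n in('t7','w7'):
    w=np.load('pics/%s.npz'%n)
    I=w['image']; hsv=cv2.cvtColor(I,cv2.COLOR_RGB2HSV); V=w['view']; K=w['mtx']
    h_,w_=I.shape[:2]; u,v=np.meshgrid(np.arange(w_),np.arange(h_))
    C=np.linalg.inv(V); d=np.stack([(u-K[0,2])/K[0,0],-(v-K[1,2])/K[1,1],-np.ones(u.shape)],-1)@C[:3,:3].T
    s=(.004-C[2,3])/d[...,2]; X=C[:3,3]+s[...,None]*d
    R=np.hypot(X[...,0]-.515,X[...,1]+.014)
    print(n,(R<.03).sum(),np.median(hsv[R<.03],0),np.median(hsv[(R>.042)&(R<.06)],0))
    for T in (80,95,110,125):
        m=((hsv[...,1]>T)&(hsv[...,2]>60)&(hsv[...,0]<20)&(R<.055)).astype(np.uint8)
        m=cv2.morphologyEx(m,cv2.MORPH_CLOSE,np.ones((5,5)))
        cs=cv2.findContours(m,cv2.RETR_EXTERNAL,cv2.CHAIN_APPROX_NONE)[0]
        if not cs: continue
        c=max(cs,key=cv2.contourArea)[:,0]; q=X[c[:,1],c[:,0],:2]
        f=least_squares(lambda p:np.hypot(q[:,0]-p[0],q[:,1]-p[1])-.036,[.515,-.015],loss='soft_l1',f_scale=.001)
        print(T,len(q),f.x.round(4),f.cost)
E
```

```text
t7 315 [ 15. 160. 109.] [ 18.  86. 166.]
80 108 [ 0.5098 -0.0126] 0.0015636096809360956
95 111 [ 0.5257 -0.0136] 0.0007632852973934792
110 64 [ 0.5152 -0.0148] 0.0002989307846014138
125 62 [ 0.514  -0.0148] 0.000335481333349976
w7 1623 [ 15. 117. 143.] [ 17.  63. 144.]
80 159 [ 0.5151 -0.0162] 6.895448550794524e-05
95 151 [ 0.5152 -0.0162] 0.00013525746512239956
110 149 [ 0.5159 -0.0161] 0.0002860508172289808
125 23 [5.49e-01 2.00e-04] 1.7934756661694772e-05
```

Emit:
step_arm:
  delta_pos:
    - [0, 0, 0.3]
    - [0, 0, 0.4]
    - [0.3, -0.3, 0]
    - [0.6, -0.5, 0]
    - [0.7, -0.5, 0]
    - [0.7, -0.5, 0]
    - [0.6, -0.4, 0]
    - [0.3, -0.3, 0]
    - [0.14, -0.13, 0]
    - [0, 0, 0]
    - [0, 0, -0.3]
    - [0, 0, -0.15]
  turn: [0, 0, 0, 0, 0, 0, 0, 0, 0, 0, 0, 0]

```text
time: 27.65
ee_pos: [0.5128, -0.0149, 0.0671]
eef_rot: [0.037, 0.999, -0.0, -0.0]
ft_force: [-0.6, -0.3, -3.1]
width: 0.0553
grip_force: 19.9
```

Emit:
step_arm:
  delta_pos:
    - [0, 0, -0.04]
    - [0, 0, 0]
    - [0, 0, 0]
  turn: [0, 0, 0]

```text
time: 27.95
ee_pos: [0.5136, -0.0152, 0.0669]
eef_rot: [0.037, 0.999, 0.0, 0.0]
ft_force: [-0.8, 0.1, -3.3]
width: 0.0552
grip_force: 19.9
```

```bash
python3 - <<'E'
from h import *
s=read_state(); print(s['ee_pos'],s['ft_force'],s['torque'])
c=grab('side','s8'); cv2.imwrite('pics/c8.png',cv2.resize(c['image'][160:290,230:400],None,fx=4,fy=4,interpolation=cv2.INTER_CUBIC)[:,:,::-1])
E
```

```text
[ 0.51363433 -0.01518917  0.06692482] [-0.79349523  0.07607993 -3.33779796] [ 0.05767993 -0.12467799  0.07280005]
```

View pics/c8.png

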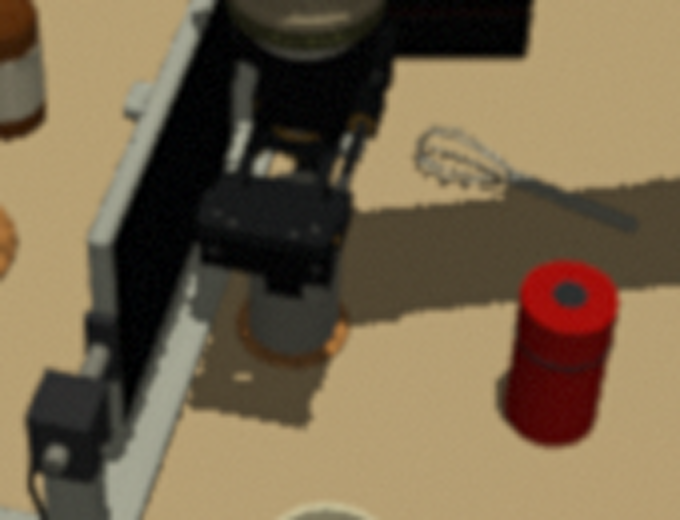

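The crop shows the tin centred over the coaster at about (293,330), still just carried by the gripper. I lower it gently.

Emit:
step_arm:
  delta_pos:
    - [0, 0, -0.03]
    - [0, 0, 0]
    - [0, 0, 0]
  turn: [0, 0, 0]

```text
time: 28.3
ee_pos: [0.5137, -0.0153, 0.0661]
eef_rot: [0.037, 0.999, 0.0, 0.0]
ft_force: [0.4, -1.3, -1.8]
width: 0.0556
grip_force: 19.9
```

Emit:
step_arm:
  delta_pos:
    - [0, 0, -0.03]
    - [0, 0, 0]
    - [0, 0, 0]
  turn: [0, 0, 0]

```text
time: 28.6
ee_pos: [0.514, -0.0152, 0.0658]
eef_rot: [0.037, 0.999, -0.0, 0.0]
ft_force: [-1.4, 0.4, 4.9]
width: 0.0559
grip_force: 20.0
```

Contact. I open and go straight up.

Emit:
step_arm:
  delta_pos:
    - [0, 0, 0]
    - [0, 0, 0]
    - [0, 0, 0]
    - [0, 0, 0]
    - [0, 0, 0]
    - [0, 0, 0]
  turn: [0, 0, 0, 0, 0, 0]
  grip: 0

```text
time: 29.2
ee_pos: [0.5136, -0.0153, 0.0653]
eef_rot: [0.037, 0.999, 0.0, -0.0]
ft_force: [0.3, -0.7, 0.4]
width: 0.0857
grip_force: 0.0
```

Emit:
step_arm:
  delta_pos:
    - [0, 0, 0.4]
    - [0, 0, 0.8]
    - [0, 0, 1]
    - [0, 0, 1]
    - [0, 0, 1]
    - [0, 0, 1]
    - [0, 0, 1]
    - [0, 0, 1]
    - [-0.5, -0.8, 0.4]
    - [-0.8, -1, 0]
    - [-1, -1, 0]
    - [-1, -1, 0]
  turn: [0, 0, 0, 0, 0, 0, 0, 0, 0, 0, 0, 0]

```text
time: 30.4
ee_pos: [0.4303, -0.1108, 0.2561]
eef_rot: [0.037, 0.999, 0.0, 0.0]
ft_force: [0.0, -0.2, -0.5]
width: 0.0869
grip_force: 0.0
```

Emit:
step_arm:
  delta_pos:
    - [0, -1, 0]
    - [0, -1, 0]
    - [0, -1, 0]
    - [0, -1, 0]
    - [0, -1, 0]
    - [0, -1, 0]
    - [0, 0, 0]
    - [0, 0, 0]
  turn: [0, 0, 0, 0, 0, 0, 0, 0]

```text
time: 31.2
ee_pos: [0.4312, -0.2601, 0.2557]
eef_rot: [0.037, 0.999, 0.0, 0.0]
ft_force: [0.2, 0.5, 0.4]
width: 0.0869
grip_force: 0.0
```

```bash
python3 - <<'E'
from h import *
c=grab('side','s9'); T=tilt(c); print(np.polyfit(T[:-2,0],T[:-2,1],1)); t=grab('top','t9')
P=cloud(t)
m=(P[...,2]>.1)&(P[...,2]<.118)&(np.hypot(P[...,0]-.515,P[...,1]+.015)<.04); k=P[m]
print('tin',len(k),cv2.minEnclosingCircle((k[:,:2]*1000).astype(np.float32)),k.mean(0))
m=(P[...,2]>.185)&(P[...,2]<.21)&(abs(P[...,0]-.574)<.06)&(abs(P[...,1]+.189)<.05); k=P[m]
if len(k)>5: print(len(k),cv2.minAreaRect((k[:,:2]*1000).astype(np.float32)))
a=cv2.resize(c['image'][130:330,170:440],(400,296)); b=cv2.resize(t['image'][160:308,190:390],(400,296))
cv2.imwrite('pics/v9.png',np.hstack([a,b])[:,:,::-1])
E
```

```text
[ 0.15916484 -0.03348967]
tin 320 ((513.5484619140625, -13.91464614868164), 27.98496437072754) [ 0.51351277 -0.01392271  0.10866418]
84 ((574.3497314453125, -188.9065399169922), (13.025490760803223, 45.942466735839844), 35.139530181884766)
```

View pics/v9.png

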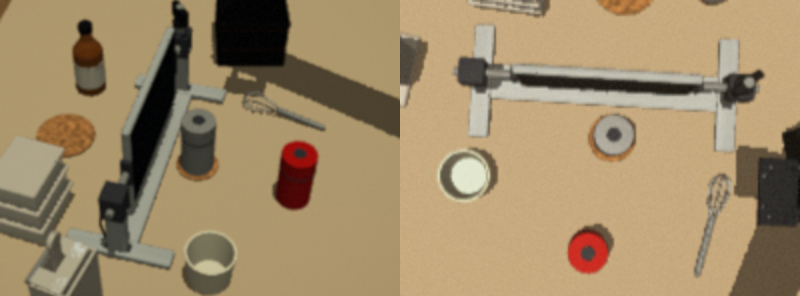

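Left: the screen is upright with its glass to the robot, and the tin stands on its coaster at (198,145). Right: the tin at (613,135) is on the coaster, with the knob turned, the cup, red tin and whisk in place. The last tilt fit picked up the tin, so I recheck it away from the tin and hand in.

```bash
sed -i 's/(ly>.0)/(ly>.06)/' h.py; python3 - <<'E'
from h import *
T=tilt(np.load('pics/s9.npz')); s=np.polyfit(T[:-2,0],T[:-2,1],1); print(s)
if abs(s[0])<.02: print(close_job())
E
```

```text
[ 0.00032967 -0.00785934]
the job is handed in; nothing more can be done
None
```

I handed the job in at about 31 s: the screen is upright with its glass facing the robot, the knob is clamped to its stop, and the tea tin stands back on its coaster within about 2 mm of the middle.

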